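Hang the plug pail on the stand's hook

ROBOT

A 6-joint arm with a two-finger parallel gripper is mounted at the origin on the work surface. World frame = base frame: x ahead of the robot, y to its left, z up, the work surface at z = 0. Lengths are in m, angles in rad, forces in N, time in s.
With the tool pointing down it reaches from about 0.375 to 0.9 m from the base axis. Payload 3.1 kg.
Tool frame: the origin (TCP) lies on the centre line of the jaws, within the pads' length; the fingertips stand 11 mm ahead of it and the grasp point (between the pads) lies 8 mm behind it; x points along the fingers, y is the direction in which the jaws open and shut, and the axes are right-handed (so a half turn about x gives the same grasp; the last joint's range is limited). The gripper opens to 87 mm and grips with 3 to 60 N. Pads are 19 mm wide; open, the fingers measure 117 mm over their backs; the gripper's body (75 mm by 190 mm) begins 51 mm behind the grasp point.
Start: joints at [-1.367, 0.527, 1.433, -0, 1.181, -0.178], TCP at [0.233, -0.58, 0.234] pointing down, gripper open.
Joint ranges: [-3.08, 3.08], [-0.75, 2.2], [0.22, 2.44], [-1.43, 4.57], [0, 2.65], [-2.85, 2.85]. Speed limits (rad/s): [2.79, 2.79, 3.14, 3.14, 3.14, 3.14].

INTERFACE

Orientations are given as a unit quaternion [x, y, z, w].
In Python, from rig import robot, camera, camera_info gives the robot as it stands.
- The arm moves only by the shell command python3 -m inch 'ROWS' [FORCE]. ROWS is JSON, a list that holds one entry, the list of rows, each a list of 5 numbers: the shift along the tool's x, y, z in cm, then the turn about the tool's x in rad, then the opening, from 0 (shut) to 1 (fully open). A call has 1 to 8 rows; each row shifts and turns the pose as measured when the row begins, along the tool's axes as they then stand; what a row does not reach is not made up. A row lasts 1/12 s, in which the tool goes at most 41.7 mm and 7.16 degrees, less where a joint would pass 70% of its speed; a pose out of reach is approached as far as the arm can. A call with a gripper value outside its range is refused whole. The fingers move at their own pace and stop on an object; FORCE is the grip in N (left out, the last holds). Time passes only in rows, so rows that do not move let the fingers close. It gives the time, the measured TCP pose, the force and the opening at its end, in the units of the state.
- robot.get_obs(): the state, without advancing time (a new reading comes with each control period).
- camera(name): name is "scene" or "top"; returns the picture (384x512x3 uint8, red, green, blue); there is no depth.
- camera_info(name): a dict with "camera_matrix" (3x3 intrinsics, pixels), "rvec" (rotation vector, rad) and "tvec" (3), from world to camera coordinates, as OpenCV has them. Camera axes: x right, y down, z forward; pixel columns grow to the right and rows downward; lengths in m; the calibration is good to about 2 mm. A picture is of the moment at which its call begins. camera_info takes no time and is no camera call.
- robot.hand_in(): hands the job in, once; it reports no verdict.
The state is a dict: "time": time; "q": joint angles; "joint_velocities": joint speeds; "joint_torque": joint torques, N m; "position": TCP position; "tool_rot": TCP orientation; "ft_force": force on the tool from outside, world axes, zero at the start; "moment": the same for the moment, N m; "grip_width": finger opening in m.
Only numpy, scipy, OpenCV 4.12 (cv2) and the standard library are available. Lean on these libraries where they do the work, as an engineer would, in place of code of your own. Each camera call takes 0.05 s, during which the arm holds its last target. There are 200 camera calls.

TASK

Clear the small tin pail of wooden plugs off the carving bench: raise its folded-down red handle and hang the pail by that handle on the yellow hook of the stand, gently, so that the hook carries its weight before you let go. Don't tip the pail over, don't press hard on the hook, and leave everything else on the bench where it is.

Things in the scene. Friction and masses are not known exactly. Their poses are not given: they have to be found in the camera images.
- pail: Small open tin pail, grey, 0.36 to 0.65 kg, 78 mm high, 80 mm wide at the foot and 92 mm at the rim, with wooden plugs fixed inside below the rim. Origin: centre of its underside; z up. Its handle (bail) turns on two ears at y = +-53 mm, 68 mm above the underside, about the pail's y axis.
- bail (a joint): Lean of the pail's red wire handle, rad: 0 upright, positive leaning toward the pail's +x side (starts folded to that side by 0.75 to 1.1). A slightly stiff hinge: it stays where it is put and can be pushed up with a finger at about 0.5 N. Range -1.4 to 1.4.
- bail_top (a point): Apex of the wire handle, on the centre line of its 8 mm wire, 70 mm from the hinge line (138 mm above the pail's underside when upright). y axis: along the handle, ear to ear; z: from hinge to apex; x: square to the handle. From the apex the wire slopes down 14 mm over 34 mm to each side, then 21 mm over the next 17 mm, then falls to the ears.
- rack: Fixed stand: dark wooden foot (170 x 130 x 20 mm, reaching 115 mm to -x of the post) with a steel post 18 mm thick, up to 265 mm. Origin: on the post's axis at the bench top; z up. A collar on the post (32 mm across, 30 mm high) carries the yellow hook, which sticks out along the stand's -x.
- under_hook (a point): Point on top of the stand's foot (20 mm up), straight below the seat (lowest point) of the hook, 68 mm out from the post. Hook: bar 8 mm thick, falls 14 mm from post to seat, then rises 9 mm to 90 mm out and 24 mm to its tip at 104 mm. Its collar is clamped at an unmeasured height: the bar's centre at the seat is 195 to 239 mm above the bench; look or feel for it.
- jar: Bystander: amber jar with dark cap, 64 mm wide, 85 mm high. Origin: centre of its underside.
- mallet: Bystander: wooden mallet lying down, 270 mm long (handle to its -x), head 60 mm wide and 55 mm high. Origin: underside, mid-length.
- panel: Bystander: carved white panel with a light frame, 130 x 180 x 22 mm, lying flat. Origin: centre of its underside.
- stone: Bystander: grey sharpening stone on a wooden base, 75 x 170 x 28 mm. Origin: centre of its underside.
- gouge_a: Bystander: gouge with dark handle, 200 mm long, 26 mm thick, lying along its x. Origin: underside, mid-length.
- gouge_b: Bystander: gouge with brown handle, 180 mm long, 26 mm thick, lying along its x. Origin: underside, mid-length.

How it is judged:
On the way:
1. the hook takes the pail's weight while the hand still holds the handle (contact force between pail and rack above 1 N and contact force between pail and the fingers above 1 N and height (world z) of pail above 0.03 m), for 0.1 s.
At the end, for the whole second after the job is handed in: The released pail hangs, at most swaying gently (under 0.2 m/s), by its handle on the hook: over 2.5 N on the stand, underside over 30 mm above the bench, handle apex 35 to 100 mm out from the post and within 30 mm of the hook sideways, pail within 0.35 rad of upright (contact force between pail and rack above 2.5 N and height (world z) of pail above 0.03 m and x of bail_top in the frame of rack between -0.1 and -0.035 m and y of bail_top in the frame of rack between -0.03 and 0.03 m and angle between pail's own z axis and vertical below 0.35 rad and linear speed of pail below 0.2 m/s); the robot touches nothing.
It fails at once if the pail is tipped over (leans more than 0.9 rad) (angle between pail's own z axis and vertical above 0.9 rad).
It fails at once if the pail or its handle is pressed on the stand with more than 35 N (contact force between pail and rack above 35 N).
It fails at once if a bystander (jar, mallet, panel, stone or gouge) is moved by more than 30 mm (distance of any of jar, mallet, panel, stone, gouge_a, gouge_b from where it was at the start of the episode above 0.03 m).
It also fails if it takes over 72 s, if anything falls off the work surface, if the arm or the gripper's body presses on something with over 40 N, if the wrist force passes 120 N, or if a joint passes its speed limit or range.

## Working session

There is one attempt and no reset: what is moved stays moved. The work goes in short steps, Python scripts to look and compute and a shell command to move; the robot and the scene stay as the last step left them, time stands still between calls to the robot, and variables do not carry over. Pictures are saved under pics/ and viewed, about 8 in all and at most 12, crops included, and the job is handed in when it is done.

```bash
ls; mkdir -p pics
python3 - <<'E'
from rig import robot,camera,camera_info
import cv2,numpy as np
for n in("scene","top"):
    im=camera(n); cv2.imwrite(f"pics/{n}0.png",im[:,:,::-1]); ci=camera_info(n)
    R=cv2.Rodrigues(np.array(ci["rvec"],float))[0]; print(n,ci["camera_matrix"],-R.T@np.array(ci["tvec"]).ravel())
o=robot.get_obs();print(o)
E
```

```text
pics
scene [[427.37298912   0.         256.76562836]
 [  0.         427.37298912 188.43041026]
 [  0.           0.           1.        ]] [1.14700957 0.53317839 0.89854884]
top [[416.60717336   0.         254.04336958]
 [  0.         416.60717336 188.91489174]
 [  0.           0.           1.        ]] [ 0.49670894 -0.01323828  1.10034832]
{'time': 0.1, 'q': array([-1.36748921e+00,  5.28377746e-01,  1.43374631e+00, -5.06858940e-06,
        1.18137975e+00, -1.78552677e-01]), 'joint_velocities': array([-0.00054881, -0.00306115, -0.00186179,  0.00135568, -0.00103593,
        0.00123726]), 'joint_torque': array([-2.85013766e-04, -4.40983701e+01, -1.77151000e+01,  6.34691468e-02,
        5.33947698e-02, -4.72913246e-05]), 'position': array([ 0.23277308, -0.5793702 ,  0.23267553]), 'tool_rot': array([-0.69424691, -0.13486528,  0.69426695, -0.13351404]), 'ft_force': array([-0.26303183,  0.65908228, -0.11894614]), 'moment': array([-0.05882406,  0.01552927,  0.00459052]), 'grip_width': 0.08670802410361651}
```

View pics/scene0.png

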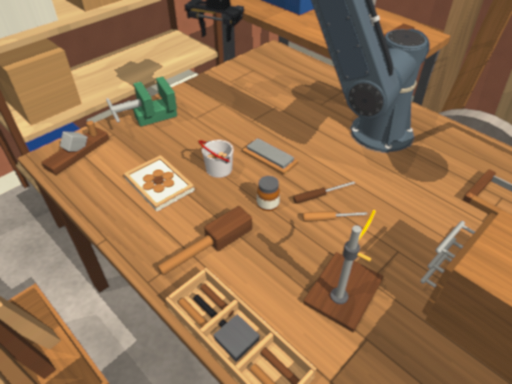

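View pics/top0.png

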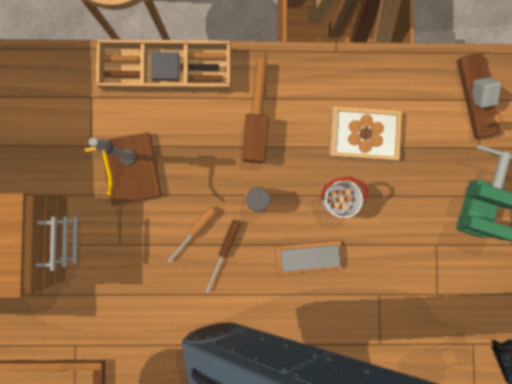

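The scene view shows the pail at (217,158) with its red handle, and the stand at (345,280) with the yellow hook at (368,225). In the top view the pail is at (345,198) and the stand foot spans (108..160, 133..200). The hook there points down the image, which is world -x. Next I measure them.

```bash
cat > h.py <<'E'
import cv2,numpy as np
from rig import robot,camera,camera_info
def cam(n):
    c=camera_info(n); return np.array(c["camera_matrix"]),np.array(c["rvec"],float),np.array(c["tvec"],float).ravel()
def ray(n,p):
    K,r,t=cam(n); R=cv2.Rodrigues(r)[0]; C=-R.T@t
    d=R.T@np.linalg.inv(K)@np.array([p[0],p[1],1.]); return C,d/np.linalg.norm(d)
def plane(n,p,z):
    C,d=ray(n,p); return C+d*(z-C[2])/d[2]
def proj(n,P):
    K,r,t=cam(n); return cv2.projectPoints(np.array(P,float).reshape(-1,1,3),r,t,K,None)[0].reshape(-1,2)
def tri(pa,pb):  # scene, top
    (a,d),(b,e)=ray("scene",pa),ray("top",pb)
    s=np.linalg.lstsq(np.c_[d,-e],b-a,rcond=None)[0]; P,Q=a+s[0]*d,b+s[1]*e
    return (P+Q)/2,np.linalg.norm(P-Q)
def masks(im):
    h=cv2.cvtColor(im,cv2.COLOR_RGB2HSV)
    red=((h[...,0]<6)|(h[...,0]>172))&(h[...,1]>140)&(h[...,2]>90)
    yel=(h[...,0]>22)&(h[...,0]<34)&(h[...,1]>150)&(h[...,2]>140)
    return red,yel
E
python3 - <<'E'
from h import *
out=[]
for n,boxes in (("scene",[(190,125,60,60),(315,200,75,120)]),("top",[(310,170,70,60),(75,125,95,85)])):
    im=cv2.cvtColor(cv2.imread(f"pics/{n}0.png"),cv2.COLOR_BGR2RGB)
    r,y=masks(im)
    for k,m,b in(("red",r,boxes[0]),("yel",y,boxes[1])):
        mm=np.zeros_like(m);mm[b[1]:b[1]+b[3],b[0]:b[0]+b[2]]=m[b[1]:b[1]+b[3],b[0]:b[0]+b[2]]
        p=np.argwhere(mm)[:,::-1]; print(n,k,len(p),p.min(0),p.max(0))
        x,yy,w,h=b; c=cv2.resize(im[yy:yy+h,x:x+w],(400,300),interpolation=cv2.INTER_CUBIC) if 0 else cv2.resize(im[yy:yy+h,x:x+w],None,fx=300/h,fy=300/h,interpolation=cv2.INTER_CUBIC)
        out.append(cv2.copyMakeBorder(c,0,0,0,400-c.shape[1],cv2.BORDER_CONSTANT))
g=np.vstack([np.hstack(out[:2]),np.hstack(out[2:])]); cv2.imwrite("pics/crops.png",g[:,:,::-1]); print(g.shape)
E
```

```text
scene red 67 [199 141] [228 161]
scene yel 78 [360 210] [374 236]
top red 96 [322 177] [366 199]
top yel 51 [103 154] [110 193]
(600, 800, 3)
```

View pics/crops.png

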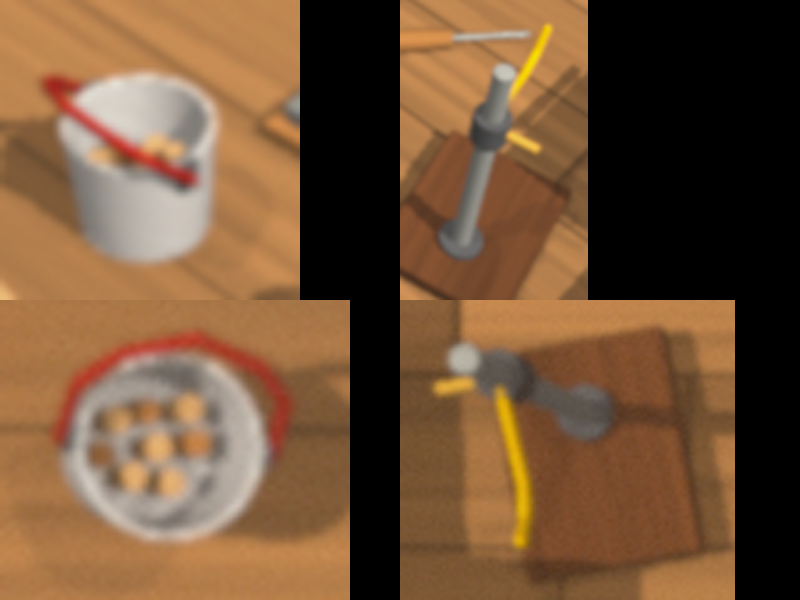

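Run:
```python
from h import *
np.set_printoptions(precision=4,suppress=True)
print("tip",tri((374.0,211),(108.7,193.5)))
print("post top",tri((356.2,229.5),(92.8,141.1)), "plane.265",plane("scene",(356.2,229.5),.265),plane("top",(92.8,141.1),.265))
print("post base z.025",plane("scene",(339.4,296.),.025),plane("top",(127.4,156.7),.025))
e1,e2=plane("top",(322.5,198.5),.066),plane("top",(364.8,201),.066); m=(e1+e2)/2; print("ears",e1,e2,np.linalg.norm(e1-e2),m)
for n in("scene","top"):
    im=cv2.cvtColor(cv2.imread(f"pics/{n}0.png"),cv2.COLOR_BGR2RGB); r,y=masks(im)
    h=cv2.cvtColor(im,cv2.COLOR_RGB2HSV)
    b=(190,125,60,60) if n=="scene" else (310,170,70,60)
    g=np.zeros(r.shape,np.uint8);g[b[1]:b[1]+b[3],b[0]:b[0]+b[2]]=((h[...,1]<60)[b[1]:b[1]+b[3],b[0]:b[0]+b[2]])*255
    c=max(cv2.findContours(cv2.morphologyEx(g,cv2.MORPH_CLOSE,np.ones((9,9))),cv2.RETR_EXTERNAL,cv2.CHAIN_APPROX_NONE)[0],key=cv2.contourArea)
    (x,y0),rad=cv2.minEnclosingCircle(c);print(n,"grey",cv2.boundingRect(c),(x,y0),rad)
    if n=="top": print("rim centre",plane(n,(x,y0),.078), "diam",2*rad*(1.1-.078)/416.6)
for ap in((350,177.5),(347,177.5)):
  C,d=ray("top",ap)
  for z in np.arange(.09,.125,.005):
    P=C+d*(z-C[2])/d[2]; print(ap,P,np.linalg.norm(P-np.r_[m[:2],.068]),proj("scene",P))
```

```text
tip (array([0.5281, 0.2753, 0.2205]), np.float64(0.00010459376903165675))
post top (array([0.632 , 0.2949, 0.2628]), np.float64(0.000400823645950968)) plane.265 [0.6339 0.2955 0.265 ] [0.6315 0.2942 0.265 ]
post base z.025 [0.6325 0.2963 0.025 ] [0.6302 0.2932 0.025 ]
ears [ 0.5226 -0.2035  0.066 ] [ 0.5166 -0.3094  0.066 ] 0.10603340338870713 [ 0.5196 -0.2564  0.066 ]
scene grey (202, 140, 31, 37) (217.29348754882812, 158.0431365966797) 19.06153678894043
top grey (323, 182, 41, 36) (342.87115478515625, 200.42330932617188) 20.190595626831055
rim centre [ 0.5176 -0.2516  0.078 ] diam 0.09906283596073613
(350, 177.5) [ 0.5734 -0.2668  0.09  ] 0.05907834462640187 [[201.0744 152.1425]]
(350, 177.5) [ 0.573  -0.2655  0.095 ] 0.06058161180730611 [[201.3017 150.9653]]
(350, 177.5) [ 0.5726 -0.2643  0.1   ] 0.06247758889379681 [[201.5305 149.7807]]
(350, 177.5) [ 0.5723 -0.263   0.105 ] 0.06473177796283164 [[201.7607 148.5886]]
(350, 177.5) [ 0.5719 -0.2618  0.11  ] 0.0673081984747201 [[201.9924 147.3889]]
(350, 177.5) [ 0.5715 -0.2605  0.115 ] 0.07017136613342516 [[202.2256 146.1816]]
(350, 177.5) [ 0.5711 -0.2592  0.12  ] 0.07328768114482827 [[202.4602 144.9665]]
(350, 177.5) [ 0.5708 -0.258   0.125 ] 0.07662626396723739 [[202.6964 143.7437]]
(347, 177.5) [ 0.5734 -0.2594  0.09  ] 0.058219489883527514 [[202.6887 153.2835]]
(347, 177.5) [ 0.573  -0.2582  0.095 ] 0.05990005381692841 [[202.9138 152.1008]]
(347, 177.5) [ 0.5726 -0.257   0.1   ] 0.061965959332262156 [[203.1402 150.9106]]
(347, 177.5) [ 0.5722 -0.2558  0.105 ] 0.06438012122066918 [[203.3681 149.7129]]
(347, 177.5) [ 0.5719 -0.2545  0.11  ] 0.06710496348655898 [[203.5975 148.5076]]
(347, 177.5) [ 0.5715 -0.2533  0.115 ] 0.07010426851769203 [[203.8283 147.2947]]
(347, 177.5) [ 0.5711 -0.2521  0.12  ] 0.07334437284477088 [[204.0606 146.074 ]]
(347, 177.5) [ 0.5707 -0.2509  0.125 ] 0.07679480330926529 [[204.2944 144.8455]]
```

```bash
cat >> h.py <<'E'
from scipy.spatial.transform import Rotation as Ro
np.set_printoptions(precision=4,suppress=True)
def go(target=None,yaw=None):
    """print state; shift to the target TCP in tool axes (cm), and turn so that tool y points at angle yaw (deg, mod 180); shift given for turn made first"""
    o=robot.get_obs(); R=Ro.from_quat(o["tool_rot"]); M=R.as_matrix()
    print("t",round(o["time"],2),"p",o["position"],"ty ang",round(np.degrees(np.arctan2(M[1,1],M[0,1])),2),"x",M[:,0],"F",o["ft_force"],"grip",o["grip_width"],"q6",o["q"][5])
    a=0
    if yaw is not None:
        cur=np.degrees(np.arctan2(M[1,1],M[0,1])); e=(yaw-cur+90)%180-90; a=-np.radians(e) ; print("turn about tool x (rad)",a)
    if target is not None:
        d=np.array(target)-o["position"]
        print("shift now-axes cm",100*M.T@d,"| after-turn axes",100*(R*Ro.from_rotvec([a,0,0])).as_matrix().T@d)
E
python3 - <<'E'
from h import *
c=np.array([.5185,-.2555]); psi=np.radians(-3.2); X=np.array([np.cos(psi),np.sin(psi)]);Y=np.array([-X[1],X[0]])
g=c+.018*X-.028*Y; print(g); go([*g,.25],-3.2)
E
```

```text
[ 0.5349 -0.2845]
t 0.1 p [ 0.2328 -0.5794  0.2327] ty ang -68.12 x [-0.0004  0.0019 -1.    ] F [-0.263   0.6591 -0.1189] grip 0.08670802410361651 q6 -0.17855267687773954
turn about tool x (rad) -1.1330837520482606
shift now-axes cm [ -1.6891 -16.1109 -39.0277] | after-turn axes [ -1.6891  28.5194 -31.1347]
```

```bash
python3 -m inch '[[[0,0,0,-0.12,1],[0,0,0,-0.12,1],[0,0,0,-0.12,1],[0,0,0,-0.12,1],[0,0,0,-0.12,1],[0,0,0,-0.12,1],[0,0,0,-0.12,1],[0,0,0,-0.12,1]]]'
python3 -m inch '[[[0,0,0,-0.1,1],[0,0,0,-0.08,1],[-0.5,2.8,-3.1,0,1],[-0.5,2.8,-3.1,0,1],[-0.5,2.8,-3.1,0,1],[0,2.8,-3.1,0,1],[0,2.8,-3.1,0,1],[0,2.8,-3.1,0,1]]]'
python3 -c "
from h import *
go([.5349,-.2845,.25],-3.2)"
```

```text
time: 0.77
position: [0.2321, -0.576, 0.2278]
tool_rot: [0.548, 0.454, -0.543, 0.446]
ft_force: [-0.6, -0.2, -0.2]
grip_width: 0.087
time: 1.43
position: [0.3964, -0.3936, 0.2401]
tool_rot: [0.505, 0.502, -0.501, 0.492]
ft_force: [0.4, -0.7, 0.3]
grip_width: 0.087
t 1.43 p [ 0.3964 -0.3936  0.2401] ty ang -0.74 x [-0.0058  0.014  -0.9999] F [ 0.4091 -0.711   0.3008] grip 0.08700542458375632 q6 -0.9718313221136358
turn about tool x (rad) 0.042937928126966
shift now-axes cm [ -0.9162  13.7024 -11.0988] | after-turn axes [ -0.9162  13.2134 -11.6767]
```

```bash
python3 -m inch '[[[0,2.5,-2.2,0.04,1],[0,2.5,-2.2,0,1],[0,2.5,-2.2,0,1],[0,2.5,-2.2,0,1],[0,2.5,-2.2,0,1],[0,0,0,0,1],[0,0,0,0,1],[0,0,0,0,1]]]'
python3 -c "
from h import *
go([.5349,-.2845,.15],-3.2)"
```

```text
time: 2.1
position: [0.5349, -0.2725, 0.238]
tool_rot: [0.514, 0.497, -0.508, 0.481]
ft_force: [0.6, 0.3, -0.4]
grip_width: 0.087
t 2.1 p [ 0.5349 -0.2725  0.238 ] ty ang -2.49 x [-0.0095  0.0215 -0.9997] F [ 0.6391  0.2714 -0.373 ] grip 0.0869728666274073 q6 -0.6236139826303047
turn about tool x (rad) 0.012331502729077971
shift now-axes cm [8.7681 0.1418 1.3852] | after-turn axes [8.7681 0.1588 1.3833]
```

```bash
python3 -m inch '[[[1.3,0,0.25,0.01,1],[1.5,0,0.25,0,1],[1.5,0,0.25,0,1],[1.5,0,0.25,0,1],[1.5,0,0.25,0,1],[1,0,0.1,0,1],[0,0,0,0,1],[0,0,0,0,1]]]'
python3 - <<'E'
from h import *
for n in("scene","top"): 
    im=camera(n); cv2.imwrite(f"pics/{n}1.png",im[:,:,::-1])
    globals()[n]=im
a=cv2.resize(scene[110:200,170:270],(400,360),interpolation=cv2.INTER_CUBIC);b=cv2.resize(top[150:240,290:390],(400,360),interpolation=cv2.INTER_CUBIC)
cv2.imwrite("pics/c1.png",np.hstack([a,b])[:,:,::-1])
go([.5349,-.2845,.108],-3.2)
E
```

```text
time: 2.77
position: [0.5256, -0.2928, 0.1517]
tool_rot: [0.518, 0.491, -0.514, 0.475]
ft_force: [-0.2, -0.6, -0.6]
grip_width: 0.0871
t 2.87 p [ 0.5261 -0.2927  0.1523] ty ang -3.76 x [-0.0111  0.0196 -0.9997] F [ 0.6287 -0.1237 -0.1072] grip 0.08676281414942019 q6 -0.6364175604058566
turn about tool x (rad) -0.009773660069559601
shift now-axes cm [ 4.4389  0.8778 -0.7922] | after-turn axes [ 4.4389  0.8855 -0.7836]
```

View pics/c1.png

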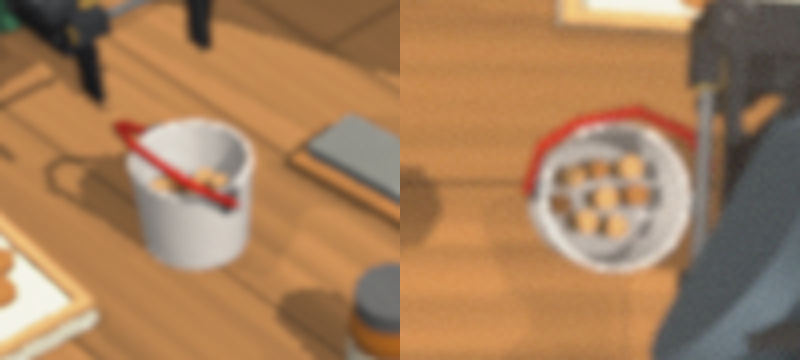

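The fingers stand behind the pail (scene about (192,130) and (220,119)), consistent with the measured TCP. The handle is still folded and untouched. I correct xy, then descend.

```bash
python3 -m inch '[[[0,0.5,-0.4,-0.01,1],[0,0.4,-0.4,0,1],[0,0,0,0,1],[0,0,0,0,1]]]' ; python3 -m inch '[[[1,0,0,0,1],[1,0,0,0,1],[1,0,0,0,1],[0.8,0,0,0,1],[0,0,0,0,1],[0,0,0,0,1]]]'
python3 -c "
from h import *
go([.5349,-.2845,.108],-3.2)"
```

```text
time: 3.2
position: [0.5382, -0.2854, 0.1556]
tool_rot: [0.516, 0.492, -0.511, 0.481]
ft_force: [0.0, -0.1, -0.3]
grip_width: 0.0869
time: 3.7
position: [0.5382, -0.2836, 0.1134]
tool_rot: [0.515, 0.492, -0.511, 0.481]
ft_force: [-0.6, 0.6, 0.1]
grip_width: 0.087
t 3.7 p [ 0.5382 -0.2836  0.1134] ty ang -3.02 x [-0.0066  0.0162 -0.9998] F [-0.6026  0.5801  0.0838] grip 0.08702121571704312 q6 -0.6265326321266862
turn about tool x (rad) 0.0032025814314935058
shift now-axes cm [ 0.5424 -0.3207  0.1124] | after-turn axes [ 0.5424 -0.3203  0.1134]
```

```bash
python3 -m inch '[[[0.6,0,0.1,0,1],[0,-0.3,0,0,0.9],[0,-0.3,0,0,0.8],[0,-0.3,0,0,0.7],[0,-0.3,0,0,0.6],[0,-0.3,0,0,0.5],[0,-0.3,0,0,0.4],[0,-0.2,0,0,0.35]]]' 5; python3 -m inch '[[[0,0,0,0,0.3],[0,0,0,0,0.26],[0,0,0,0,0.26],[0,0,0,0,0.26]]]' 5
python3 - <<'E'
from h import *
for n in("scene","top"): globals()[n]=camera(n)
a=cv2.resize(scene[110:200,170:270],(400,360),interpolation=cv2.INTER_CUBIC);b=cv2.resize(top[150:240,290:390],(400,360),interpolation=cv2.INTER_CUBIC)
cv2.imwrite("pics/c2.png",np.hstack([a,b])[:,:,::-1])
go([.5185+.0015*-1,-.2845+.001,.134],-3.2)
E
```

```text
time: 4.37
position: [0.5184, -0.2853, 0.1084]
tool_rot: [0.516, 0.49, -0.51, 0.483]
ft_force: [-0.4, -0.5, -0.7]
grip_width: 0.0483
time: 4.7
position: [0.517, -0.2849, 0.1086]
tool_rot: [0.516, 0.49, -0.511, 0.482]
ft_force: [-0.0, -0.3, -0.7]
grip_width: 0.0251
t 4.8 p [ 0.517  -0.2849  0.1086] ty ang -3.1 x [-0.0025  0.0135 -0.9999] F [0.4846 0.2596 1.2422] grip 0.023755947585343006 q6 -0.6503803992181308
turn about tool x (rad) 0.00182198800251017
shift now-axes cm [-2.5419 -0.0204 -0.1754] | after-turn axes [-2.5419 -0.0207 -0.1754]
```

View pics/c2.png

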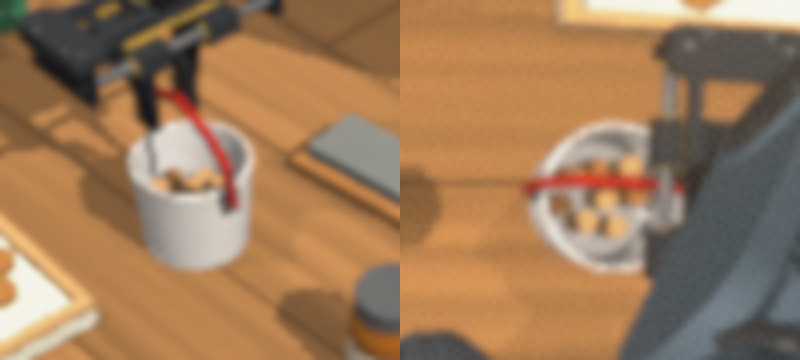

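The handle is now upright between the fingers (scene crop (165–235, 95–200)) and the pail has not moved. Next I raise the hand about 21 mm so the wire lies near the tips, then grip.

```bash
python3 -m inch '[[[-0.7,0,-0.05,0,0.26],[-0.7,0,-0.05,0,0.26],[-0.6,0,0,0,0.26],[0,0,0,0,0.26],[0,0,0,0,0.26]]]' 5; python3 -c "
from h import *
go([.517,-.2835,.129],-3.2)"; python3 -m inch '[[[0,0,0,0,0.15],[0,0,0,0,0.05],[0,0,0,0,0],[0,0,0,0,0],[0,0,0,0,0],[0,0,0,0,0]]]' 45
python3 -c "
from h import *
go([.517,-.2835,.129],-3.2)"
```

```text
time: 5.22
position: [0.5171, -0.2838, 0.1306]
tool_rot: [0.516, 0.491, -0.511, 0.482]
ft_force: [-0.1, -0.0, -0.4]
grip_width: 0.0228
t 5.22 p [ 0.5171 -0.2838  0.1306] ty ang -3.06 x [-0.0033  0.0138 -0.9999] F [-0.0869 -0.0449 -0.3801] grip 0.022774960638689903 q6 -0.6485845350888496
turn about tool x (rad) 0.0024838586943723433
shift now-axes cm [ 0.1613 -0.0147 -0.0314] | after-turn axes [ 0.1613 -0.0147 -0.0314]
time: 5.72
position: [0.5173, -0.2839, 0.1311]
tool_rot: [0.516, 0.49, -0.511, 0.482]
ft_force: [-0.3, -0.4, 1.5]
grip_width: 0.0068
t 5.72 p [ 0.5173 -0.2839  0.1311] ty ang -3.08 x [-0.0026  0.0135 -0.9999] F [-0.3049 -0.4489  1.5335] grip 0.006838784739955417 q6 -0.6483663981602472
turn about tool x (rad) 0.002180641010399135
shift now-axes cm [ 0.2147 -0.0323 -0.0348] | after-turn axes [ 0.2147 -0.0324 -0.0347]
```

```bash
python3 -m inch '[[[0,0,0,0,0],[-0.4,0,0,0,0],[-0.6,0,0,0,0],[-0.6,0,0,0,0],[-0.6,0,0,0,0],[-0.6,0,0,0,0],[-0.2,0,0,0,0],[0,0,0,0,0]]]' 50
python3 - <<'E'
from h import *
for n in("scene","top"): globals()[n]=camera(n)
a=cv2.resize(scene[100:190,170:270],(400,360),interpolation=cv2.INTER_CUBIC);b=cv2.resize(top[150:240,290:390],(400,360),interpolation=cv2.INTER_CUBIC)
cv2.imwrite("pics/c3.png",np.hstack([a,b])[:,:,::-1])
go()
E
```

```text
time: 6.38
position: [0.5139, -0.282, 0.1594]
tool_rot: [0.515, 0.495, -0.511, 0.479]
ft_force: [-0.1, 0.9, -5.8]
grip_width: 0.0067
t 6.48 p [ 0.5138 -0.2819  0.159 ] ty ang -3.02 x [-0.0124  0.0199 -0.9997] F [-0.0334  0.2053 -5.2972] grip 0.006959312062386422 q6 -0.648166546578609
```

View pics/c3.png

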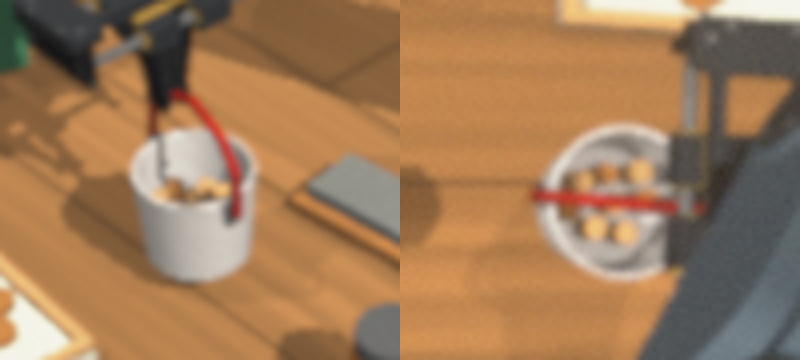

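Lifted: 5.3 N, so about 0.54 kg. The pail is slightly tilted and held firmly. I raise, turn, and measure the ear to get the tilt.

```bash
python3 -m inch '[[[-1,0,0,0.04,0],[-1.5,0,0,0.04,0],[-2,0,0,0.04,0],[-2,0,0,0.03,0],[-2,0,0,0,0],[-2,0,0,0,0],[-1,0,0,0,0],[0,0,0,0,0]]]'; python3 -m inch '[[[0,0,0,0,0],[0,0,0,0,0]]]'
python3 - <<'E'
from h import *
print("ear before",tri((229.2,153),(324.2,199)))
post=np.array([.632,.2945]); h=np.array([-.983,-.181]); psi=np.radians(-11.6); Y=np.array([-np.sin(psi),np.cos(psi)])
pre=post+.165*h-.029*Y; print(pre); go([*pre,.28],-11.6)
E
```

```text
time: 7.15
position: [0.5122, -0.282, 0.2736]
tool_rot: [-0.55, -0.457, 0.55, -0.432]
ft_force: [0.1, 0.2, -5.6]
grip_width: 0.006
time: 7.32
position: [0.5117, -0.2816, 0.2726]
tool_rot: [-0.55, -0.458, 0.55, -0.432]
ft_force: [-0.0, -0.0, -6.1]
grip_width: 0.0066
ear before (array([ 0.5205, -0.2022,  0.0941]), np.float64(0.0005798434774699627))
[0.464  0.2362]
t 7.32 p [ 0.5117 -0.2816  0.2726] ty ang -12.04 x [-0.0236  0.0285 -0.9993] F [-0.0042 -0.0014 -6.0736] grip 0.006624742649069496 q6 -0.48950993926145114
turn about tool x (rad) -0.007624284012821726
shift now-axes cm [  0.8525 -15.4855 -49.6424] | after-turn axes [  0.8525 -15.1066 -49.759 ]
```

```bash
python3 -m inch '[[[0,-0.3,-1,0,0],[0,-0.6,-2,0,0],[0.05,-0.8,-2.5,0,0],[0.05,-0.8,-2.5,0,0],[0.05,-0.8,-2.5,0,0],[0.05,-0.8,-2.5,0,0],[0.05,-0.8,-2.5,0,0],[0.05,-0.8,-2.5,0,0]]]'; python3 -m inch '[[[0.05,-0.8,-2.5,0,0],[0.05,-0.8,-2.5,0,0],[0.05,-0.8,-2.5,0,0],[0.05,-0.8,-2.5,0,0],[0.05,-0.8,-2.5,0,0],[0.05,-0.8,-2.5,0,0],[0,-0.5,-1.8,0,0],[0,-0.3,-1,0,0]]]';
python3 -c "
from h import *
go([.464,.2362,.28],-11.6)"
```

```text
time: 7.98
position: [0.4871, -0.0857, 0.2647]
tool_rot: [-0.549, -0.461, 0.555, -0.423]
ft_force: [0.3, 0.9, -6.2]
grip_width: 0.0066
time: 8.65
position: [0.4562, 0.1189, 0.2618]
tool_rot: [-0.543, -0.47, 0.559, -0.415]
ft_force: [0.2, -0.1, -4.1]
grip_width: 0.0065
t 8.65 p [0.4562 0.1189 0.2618] ty ang -12.38 x [-0.0665  0.0464 -0.9967] F [ 0.2445 -0.1016 -4.1301] grip 0.006527734545499895 q6 0.18414017953615472
turn about tool x (rad) -0.013672416382143884
shift now-axes cm [ -1.3245  -1.8876 -11.6704] | after-turn axes [ -1.3245  -1.7279 -11.6952]
```

```bash
python3 -m inch '[[[-0.2,-0.2,-1.2,0,0],[-0.2,-0.3,-1.5,-0.01,0],[-0.2,-0.3,-1.5,0,0],[-0.2,-0.3,-1.5,0,0],[-0.2,-0.3,-1.5,0,0],[-0.2,-0.3,-1.5,0,0],[-0.2,-0.2,-1.2,0,0],[0,0,0,0,0]]]'; python3 -m inch '[[[0,0,0,0,0],[0,0,0,0,0],[0,0,0,0,0],[0,0,0,0,0]]]'
python3 - <<'E'
from h import *
for n in("scene","top"): globals()[n]=camera(n); cv2.imwrite(f"pics/{n}4.png",globals()[n][:,:,::-1])
a=cv2.resize(scene[180:320,270:410],(400,400),interpolation=cv2.INTER_CUBIC);b=cv2.resize(top[120:260,70:210],(400,400),interpolation=cv2.INTER_CUBIC)
cv2.imwrite("pics/c4.png",np.hstack([a,b])[:,:,::-1])
go([.464,.2362,.28],-11.6)
E
```

```text
time: 9.32
position: [0.4444, 0.2298, 0.2719]
tool_rot: [-0.531, -0.48, 0.562, -0.413]
ft_force: [-0.4, 1.1, -5.2]
grip_width: 0.0068
time: 9.65
position: [0.4406, 0.2282, 0.269]
tool_rot: [-0.528, -0.481, 0.565, -0.413]
ft_force: [-0.4, 0.1, -6.1]
grip_width: 0.0062
t 9.75 p [0.4409 0.2283 0.2692] ty ang -11.35 x [-0.1013  0.0412 -0.994 ] F [-0.2579  0.1801 -6.2943] grip 0.006639141446485259 q6 0.3892049822921165
turn about tool x (rad) 0.004369943910184809
shift now-axes cm [-1.2801  1.9837 -1.2584] | after-turn axes [-1.2801  1.9782 -1.2671]
```

View pics/c4.png

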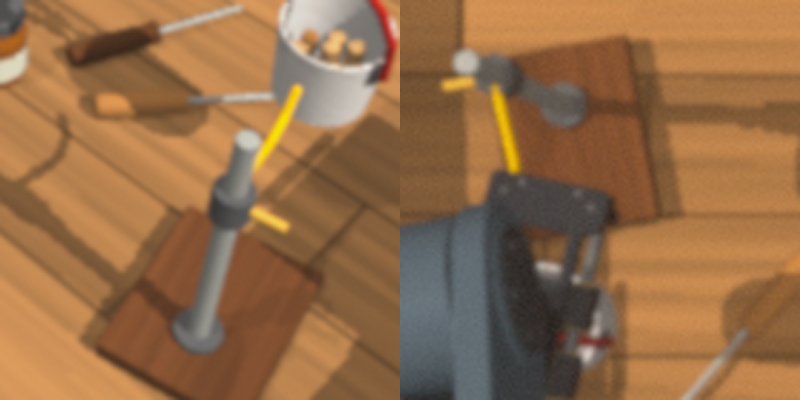

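```bash
cat >> h.py <<'E'
post=np.array([.632,.2945]); hk=np.array([-.983,-.181]); AT=np.array([-.0065,0,-.028])
def apex(out=None,z=None,yaw=-11.6):
    o=robot.get_obs(); R=Ro.from_quat(o["tool_rot"]).as_matrix(); A=o["position"]+R@AT
    s=np.array([hk[1],-hk[0]])  # sideways
    print("apex out %.1f side %.1f z %.1f mm"%(1e3*(A[:2]-post)@hk,1e3*(A[:2]-post)@s,1e3*A[2]),"| post top in tool mm",1e3*R.T@(np.r_[post,.265]-o["position"]), "tip in tool",1e3*R.T@(np.r_[post+.104*hk,.2205]-o["position"]),"seat in tool",1e3*R.T@(np.r_[post+.068*hk,.1975]-o["position"]))
    if out is not None: go(np.r_[post+out*hk,z]-R@AT,yaw)
    else: go()
E
python3 -c "
from h import *
apex(.14,.24)"
```

```text
apex out 188.8 side -4.9 z 276.2 mm | post top in tool mm [ -12.5148  173.803  -102.8189] tip in tool [ 41.3032  82.617  -63.136 ] seat in tool [ 60.8472 118.3093 -76.0921]
t 9.75 p [0.4409 0.2283 0.2692] ty ang -11.35 x [-0.1013  0.0412 -0.994 ] F [-0.2579  0.1801 -6.2943] grip 0.006639141446485259 q6 0.3892049822921165
turn about tool x (rad) 0.004369943910184809
shift now-axes cm [ 3.1738  4.7301 -2.2109] | after-turn axes [ 3.1738  4.7204 -2.2315]
```

```bash
python3 -m inch '[[[0.2,0.4,-0.2,0,0],[0.5,0.7,-0.3,0,0],[0.5,0.7,-0.4,0,0],[0.6,0.7,-0.4,0,0],[0.6,0.7,-0.4,0,0],[0.5,0.7,-0.3,0,0],[0.3,0.5,-0.2,0,0],[0,0,0,0,0]]]'; python3 -c "
from h import *
apex(.14,.24)"
```

```text
time: 10.42
position: [0.4919, 0.2429, 0.2282]
tool_rot: [-0.529, -0.48, 0.565, -0.413]
ft_force: [0.6, 0.1, -5.8]
grip_width: 0.0064
apex out 136.0 side 0.2 z 235.2 mm | post top in tool mm [-48.3953 122.3878 -79.5854] tip in tool [  5.2193  31.2203 -39.5863] seat in tool [ 24.8406  66.8383 -52.6296]
t 10.42 p [0.4919 0.2429 0.2282] ty ang -11.52 x [-0.0994  0.0417 -0.9942] F [ 0.609   0.0955 -5.7835] grip 0.006372638247340649 q6 0.39482181099144653
turn about tool x (rad) 0.0013757539153448437
shift now-axes cm [-0.4422 -0.4028  0.153 ] | after-turn axes [-0.4422 -0.4026  0.1536]
```

```bash
python3 -m inch '[[[-0.3,0,0,0,0],[-0.4,0,0,0,0],[-0.1,0,0,0,0],[0,0,0,0,0],[0,0,0,0,0]]]'
python3 - <<'E'
from h import *
for n in("scene","top"): globals()[n]=camera(n); cv2.imwrite(f"pics/{n}5.png",globals()[n][:,:,::-1])
a=cv2.resize(scene[170:260,320:420],(500,450),interpolation=cv2.INTER_CUBIC);b=cv2.resize(top[130:220,75:135],(300,450),interpolation=cv2.INTER_CUBIC)
cv2.imwrite("pics/c5.png",np.hstack([a,b])[:,:,::-1])
apex(.14,.24)
o=robot.get_obs(); R=Ro.from_quat(o["tool_rot"]).as_matrix(); A=o["position"]+R@AT
E_=o["position"]+R@np.array([.063,0,-.081])
print("pred scene apex, far ear",proj("scene",[A,E_]), "top",proj("top",[A,E_]))
E
```

```text
time: 10.83
position: [0.4922, 0.2425, 0.2367]
tool_rot: [-0.528, -0.48, 0.566, -0.412]
ft_force: [-0.1, -0.3, -5.7]
grip_width: 0.0059
apex out 135.7 side -0.3 z 243.7 mm | post top in tool mm [-40.2466 122.8272 -79.6512] tip in tool [ 13.5956  31.7597 -39.7301] seat in tool [ 33.1305  67.4216 -52.7833]
t 10.93 p [0.4922 0.2425 0.2366] ty ang -11.5 x [-0.1016  0.0411 -0.994 ] F [-0.1423 -0.3293 -6.0973] grip 0.006842139009373059 q6 0.39531795828922317
turn about tool x (rad) 0.0016879673505185168
shift now-axes cm [ 0.404  -0.3525  0.1393] | after-turn axes [ 0.404  -0.3523  0.1399]
pred scene apex, far ear [[381.7115 195.2016]
 [395.5475 230.3914]] top [[107.4541 207.6055]
 [ 92.7206 205.9966]]
```

View pics/c5.png

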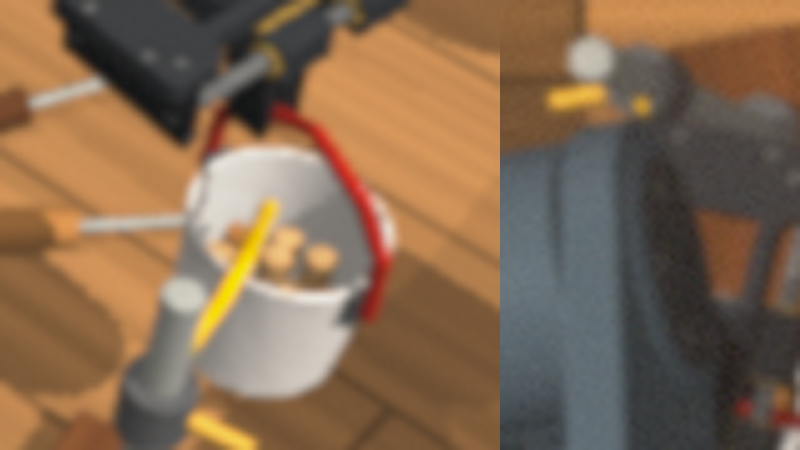

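```bash
python3 -c "
from h import *
apex(.07,.240)"; python3 -m inch '[[[0,0.5,-0.2,0,0],[-0.05,0.8,-0.3,0,0],[-0.08,0.8,-0.3,0,0],[-0.08,0.8,-0.3,0,0],[-0.08,0.8,-0.3,0,0],[0,0,0,0,0]]]'; python3 -c "
from h import *
apex(.07,.240)"
```

```text
apex out 135.7 side -0.3 z 243.7 mm | post top in tool mm [-40.2466 122.8272 -79.6512] tip in tool [ 13.5956  31.7597 -39.7301] seat in tool [ 33.1305  67.4216 -52.7833]
t 10.93 p [0.4922 0.2425 0.2366] ty ang -11.5 x [-0.1016  0.0411 -0.994 ] F [-0.1423 -0.3293 -6.0973] grip 0.006842139009373059 q6 0.39531795828922317
turn about tool x (rad) 0.0016879673505185168
shift now-axes cm [-0.2429  6.0998 -2.488 ] | after-turn axes [-0.2429  6.0956 -2.4983]
time: 11.43
position: [0.536, 0.2496, 0.236]
tool_rot: [-0.529, -0.48, 0.565, -0.413]
ft_force: [0.4, -0.2, -6.0]
grip_width: 0.006
apex out 91.4 side -1.2 z 243.0 mm | post top in tool mm [-36.519   81.5906 -63.9673] tip in tool [ 17.0859  -9.5936 -23.9933] seat in tool [ 36.711   26.026  -37.0266]
t 11.43 p [0.536  0.2496 0.236 ] ty ang -11.51 x [-0.0993  0.0417 -0.9942] F [ 0.4432 -0.2406 -5.9576] grip 0.006024502262129997 q6 0.394432068917153
turn about tool x (rad) 0.0016535087534122726
shift now-axes cm [ 0.1138  1.9694 -0.9165] | after-turn axes [ 0.1138  1.9678 -0.9198]
```

```bash
python3 -m inch '[[[0,0.6,-0.3,0,0],[0,0.7,-0.3,0,0],[0,0.6,-0.3,0,0],[0,0,0,0,0],[0,0,0,0,0]]]'; python3 -c "
from h import *
apex(.07,.215)"
```

```text
time: 11.85
position: [0.5594, 0.255, 0.2327]
tool_rot: [-0.529, -0.48, 0.565, -0.412]
ft_force: [-0.5, -0.7, -5.9]
grip_width: 0.0065
apex out 67.4 side -0.1 z 239.8 mm | post top in tool mm [-37.7521  59.4545 -53.959 ] tip in tool [ 15.9957 -31.6454 -13.9847] seat in tool [ 35.5668   3.9934 -27.0468]
t 11.85 p [0.5594 0.255  0.2327] ty ang -11.53 x [-0.1006  0.0412 -0.9941] F [-0.477  -0.6824 -5.9373] grip 0.006508125034480524 q6 0.3970957475253483
turn about tool x (rad) 0.0012572306416666684
shift now-axes cm [2.4854 0.028  0.1351] | after-turn axes [2.4854 0.0281 0.1351]
```

```bash
python3 -m inch '[[[0.4,0,0,0,0],[0.5,0,0.05,0,0],[0.5,0,0.05,0,0],[0.4,0,0,0,0],[0.3,0,0,0,0],[0,0,0,0,0]]]'; python3 -c "
from h import *
apex(.07,.205)"
```

```text
time: 12.35
position: [0.5545, 0.2546, 0.2091]
tool_rot: [-0.527, -0.481, 0.567, -0.412]
ft_force: [-0.3, 1.0, -5.4]
grip_width: 0.0066
apex out 72.3 side 0.4 z 216.0 mm | post top in tool mm [-62.0753  61.3908 -55.6994] tip in tool [ -7.9227 -29.5184 -15.8372] seat in tool [ 11.4939   6.1962 -28.9228]
t 12.35 p [0.5545 0.2546 0.2091] ty ang -11.51 x [-0.1046  0.0404 -0.9937] F [-0.2987  1.0168 -5.4272] grip 0.006599907769897691 q6 0.39416567401532554
turn about tool x (rad) 0.0015799728495493395
shift now-axes cm [ 1.0732  0.3524 -0.0311] | after-turn axes [ 1.0732  0.3524 -0.0317]
```

```bash
python3 -m inch '[[[0.3,0.1,0,0,0],[0.3,0.1,0,0,0],[0.2,0,0,0,0]]]'; python3 -m inch '[[[0.2,0,0,0,0],[0,0,0,0,0]]]';python3 -m inch '[[[0.2,0,0,0,0],[0,0,0,0,0]]]';python3 -c "
from h import *
apex(.07,.205)"
```

```text
time: 12.6
position: [0.5559, 0.2546, 0.2009]
tool_rot: [-0.528, -0.481, 0.566, -0.412]
ft_force: [0.2, -0.4, 0.1]
grip_width: 0.0065
time: 12.77
position: [0.5567, 0.2545, 0.2005]
tool_rot: [-0.528, -0.48, 0.566, -0.413]
ft_force: [-1.1, -1.7, -1.1]
grip_width: 0.0065
time: 12.93
position: [0.5574, 0.2543, 0.2]
tool_rot: [-0.529, -0.48, 0.565, -0.413]
ft_force: [-0.9, -1.1, -2.5]
grip_width: 0.0061
apex out 69.5 side -0.5 z 207.0 mm | post top in tool mm [-70.3089  57.9211 -55.6583] tip in tool [-16.7842 -33.3474 -15.7692] seat in tool [  2.8746   2.2517 -28.8078]
t 12.93 p [0.5574 0.2543 0.2   ] ty ang -11.49 x [-0.0982  0.0405 -0.9943] F [-0.9058 -1.1358 -2.5088] grip 0.006144949849447583 q6 0.39192097542588084
turn about tool x (rad) 0.0020007657119614788
shift now-axes cm [ 0.2095 -0.0375 -0.0208] | after-turn axes [ 0.2095 -0.0376 -0.0207]
```

```bash
python3 -m inch '[[[0.2,0,0,0,0],[0.1,0,0,0,0],[0,0,0,0,0],[0.1,0,0,0,0],[0,0,0,0,0]]]'
python3 - <<'E'
from h import *
for n in("scene","top"): globals()[n]=camera(n)
a=cv2.resize(scene[170:290,310:430],(400,400),interpolation=cv2.INTER_CUBIC);b=cv2.resize(top[120:220,70:170],(400,400),interpolation=cv2.INTER_CUBIC)
cv2.imwrite("pics/c6.png",np.hstack([a,b])[:,:,::-1])
apex(.07,.205)
E
```

```text
time: 13.35
position: [0.5585, 0.2542, 0.1987]
tool_rot: [-0.53, -0.479, 0.564, -0.414]
ft_force: [-1.3, -1.2, 0.9]
grip_width: 0.0062
apex out 68.5 side -0.8 z 205.8 mm | post top in tool mm [-71.1697  57.0563 -55.7007] tip in tool [-18.0981 -34.4629 -15.7808] seat in tool [  1.7345   1.0502 -28.7906]
t 13.45 p [0.5585 0.2541 0.1987] ty ang -11.48 x [-0.0936  0.0406 -0.9948] F [-0.8491 -1.8336  1.429 ] grip 0.006300488428154712 q6 0.3915657760983057
turn about tool x (rad) 0.0021605975983828444
shift now-axes cm [ 0.0943 -0.1544 -0.0199] | after-turn axes [ 0.0943 -0.1544 -0.0196]
```

View pics/c6.png

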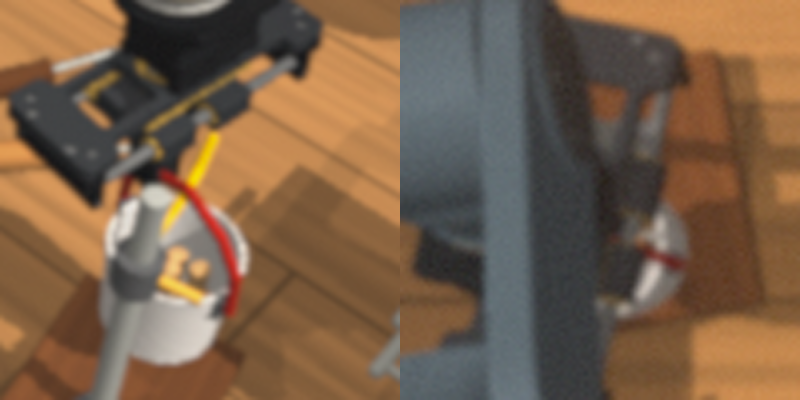

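The red wire lies across the yellow hook (crop (180,185)) and the hook carries the full weight while still gripped. Release slightly, then go up.

```bash
python3 -m inch '[[[0,0,0,0,0.1],[0,0,0,0,0.13],[0,0,0,0,0.17],[0,0,0,0,0.18],[0,0,0,0,0.18],[0,0,0,0,0.18]]]' 20; python3 -c "
from h import *
apex()"
```

```text
time: 13.95
position: [0.5594, 0.2562, 0.1977]
tool_rot: [-0.532, -0.479, 0.562, -0.414]
ft_force: [0.1, 1.0, 0.6]
grip_width: 0.0151
apex out 67.3 side 1.1 z 204.9 mm | post top in tool mm [-71.8767  56.5519 -53.8429] tip in tool [-19.065  -34.9881 -13.6269] seat in tool [  0.8566   0.5008 -26.5667]
t 13.95 p [0.5594 0.2562 0.1977] ty ang -11.51 x [-0.0919  0.0449 -0.9948] F [0.1419 1.0236 0.6063] grip 0.015124292878570263 q6 0.3916883915074825
```

```bash
python3 -m inch '[[[-0.4,0,0.1,0,0.18],[-0.5,0,0.1,0,0.18],[-0.6,0,0.1,0,0.18],[-0.8,0,0.1,0,0.18],[-1,0,0.1,0,0.18],[-1.5,0,0.2,0,0.18],[-2,0,0.3,0,0.18],[-2,0,0.5,0,0.18]]]'; python3 -m inch '[[[-1,0,1.5,0,0.18],[-1,0,2,0,0.18],[0,0,2.5,0,0.18],[0,0,2.5,0,0.18],[0,0,2.5,0,0.18],[0,0,2.5,0,0.18],[0,0,1.5,0,0.18],[0,0,0,0,0.18]]]'; python3 -m inch '[[[0,0,0,0,0.18],[0,0,0,0,0.18],[0,0,0,0,0.18],[0,0,0,0,0.18],[0,0,0,0,0.18],[0,0,0,0,0.18]]]'
python3 - <<'E'
from h import *
for n in("scene","top"): globals()[n]=camera(n)
a=cv2.resize(scene[170:290,310:430],(400,400),interpolation=cv2.INTER_CUBIC);b=cv2.resize(top[120:220,70:170],(400,400),interpolation=cv2.INTER_CUBIC)
cv2.imwrite("pics/c7.png",np.hstack([a,b])[:,:,::-1])
go()
E
```

```text
time: 14.62
position: [0.5623, 0.237, 0.2881]
tool_rot: [-0.529, -0.481, 0.564, -0.412]
ft_force: [0.2, -0.5, 0.4]
grip_width: 0.0157
time: 15.28
position: [0.5349, 0.0776, 0.3172]
tool_rot: [-0.534, -0.477, 0.559, -0.418]
ft_force: [-1.0, 0.5, 0.7]
grip_width: 0.0161
time: 15.78
position: [0.5348, 0.0788, 0.3185]
tool_rot: [-0.535, -0.477, 0.558, -0.418]
ft_force: [-0.6, -0.2, -1.4]
grip_width: 0.016
t 15.88 p [0.5348 0.0787 0.3184] ty ang -11.37 x [-0.0782  0.044  -0.996 ] F [-0.7735 -0.1943  0.7759] grip 0.015271529597760975 q6 0.10940110795339343
```

View pics/c7.png

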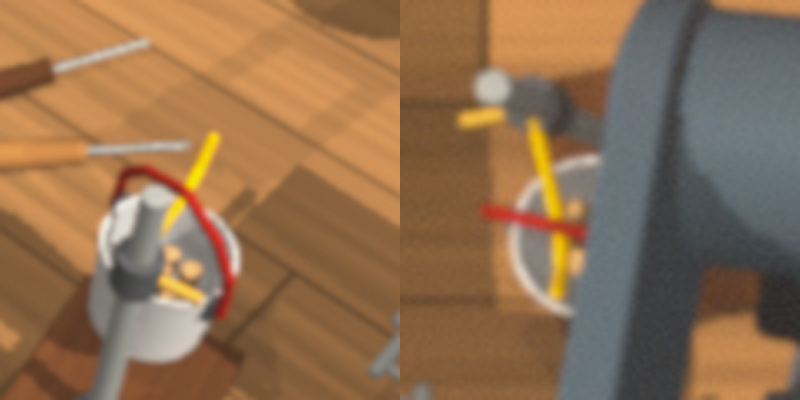

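The pail hangs by its red handle across the hook seat (scene crop (180,190), top crop (555,228)), near upright, with the hand clear. I let it settle and check that it is still.

```bash
for i in 1 2 3; do python3 -m inch '[[[0,0,0,0,0.18],[0,0,0,0,0.18],[0,0,0,0,0.18],[0,0,0,0,0.18],[0,0,0,0,0.18],[0,0,0,0,0.18],[0,0,0,0,0.18],[0,0,0,0,0.18]]]' >/dev/null; done
python3 - <<'E'
from h import *
fs=[]
for i in range(8):
    im=camera("scene"); r,_=masks(im); m=np.zeros_like(r); m[200:275,330:395]=r[200:275,330:395]
    p=np.argwhere(m)[:,::-1]; fs.append(p.mean(0))
print(np.array(fs)); go()
init=cv2.cvtColor(cv2.imread("pics/scene0.png"),cv2.COLOR_BGR2RGB)
d=cv2.absdiff(init,im).max(2)
for n,(x,y,w,h) in dict(jar=(255,172,28,40),mallet=(158,205,95,68),panel=(122,153,72,56),gouges=(292,178,70,42)).items(): print(n,d[y:y+h,x:x+w].mean().round(1))
E
```

```text
[[368.7431 239.4514]
 [369.0504 239.5036]
 [368.5035 239.035 ]
 [368.8944 239.3662]
 [368.6643 239.3427]
 [368.6197 239.1268]
 [368.8951 239.5524]
 [368.8873 239.3803]]
t 18.28 p [0.5347 0.0793 0.3181] ty ang -11.31 x [-0.0789  0.0439 -0.9959] F [ 0.0032 -0.3193  0.8288] grip 0.015408895252955296 q6 0.10939456531486422
jar 7.5
mallet 8.3
panel 10.7
gouges 7.9
```

```bash
python3 -c "
from rig import robot
print(robot.hand_in())"
```

```text
the job is handed in; nothing more can be done
None
```

The pail is hanging by its red handle at the seat of the yellow hook, and I handed the job in at about 18 s. I pushed the handle upright with one finger and gripped it 28 mm to one side of the apex. That kept the hand clear of the hook and post.

- **Hand-over to the hook:** the force on the hand went from about -5.9 N through -1.1 N and -2.5 N to about +1 N while I was still gripping, so the hook took the weight before I let go. Pail-on-stand force can only be inferred from the wrist, and it stayed at roughly 7–8 N against the 35 N limit.
- **Last checks:** the pail looks nearly upright, the handle is still to within about 0.5 px over 8 frames, and the hand is clear.
- **Bystanders:** picture differences around the jar, mallet, panel and gouges were small. The stone got no such check; no move came near it.
- **What disagreed:** the tool drifted to about 6° off vertical during the carry. I allowed for this in the last moves.

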